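# Build up a winch spindle with its spacers

## Robot

A 7-joint arm with a two-finger parallel gripper is mounted at the origin on the work surface. World frame = base frame: x ahead of the robot, y to its left, z up, the work surface at z = 0. Lengths are in m, angles in degrees, forces in N, time in s.
With the tool pointing down it reaches from about 0.425 to 0.875 m from the base axis. Payload 4.7 kg.
Tool frame: the origin (TCP) lies between the finger pads; the fingertips stand 22 mm ahead of it and the grasp point (between the pads) lies 3 mm ahead of it; z points along the fingers, y is the line along which they close (so a half turn about z gives the same grasp; the last joint's range is limited). The gripper opens to 87 mm and grips with 3 to 60 N. Pads are 19 mm wide; open, the fingers measure 117 mm over their backs; the gripper's body (75 mm by 190 mm) begins 51 mm behind the grasp point.
Start: joints at [-68.921, 18.392, -4.016, 83.108, 1.295, 78.541, -3.26], TCP at [0.225, 0.61, 0.245] pointing down, gripper open.
Joint ranges: [-163.93, 163.93], [-17.29, 119.83], [-79.2, 71.16], [3.27, 140.29], [-89.18, 269.18], [5.43, 117.66], [-154.24, 154.24]. Speed limits (degrees/s): [147.25, 147.25, 180, 180, 180, 180, 180].

## Interface

Orientations are given as [roll, pitch, yaw] about the fixed x, y, z axes, in that order (R = Rz(yaw) Ry(pitch) Rx(roll)).
In Python, from cell import env gives the robot as it stands.
- The arm moves only by the tool drive_tool, never from a script. Its argument "moves" is a list of rows, each a list of 3 entries, a list of its own where there are three numbers: the shift along the tool's x, y, z in mm, then the turn, a rotation vector about the tool's x, y, z in rad, then the closure, from 0 (fully open) to 1 (shut). In form: [[[x, y, z], [wx, wy, wz], jaw], ...]. A call has 1 to 12 rows; each row shifts and turns the commanded pose from where the row before left it, along the tool's axes as they then stand; what a row does not reach is not made up. A row lasts 1/12 s, in which the tool goes at most 41.7 mm and 7.16 degrees, less where a joint would pass 70% of its speed; a pose out of reach is approached as far as the arm can. A call with a gripper value outside its range is refused whole. The fingers move at their own pace and stop on an object; "newtons" is the grip in N (left out, the last holds). Time passes only in rows, so rows that do not move let the fingers close. It gives the time, the measured TCP pose, the force, the opening and the grip force at its end, in the units of the state.
- env.get_obs(): the state, without advancing time (a new reading comes with each control period).
- env.read_camera(name): name is "scene" or "side" or "wrist"; returns (picture, depth): 384x512x3 uint8, blue, green, red; 384x512 float32, m along the optical axis (not along the pixel's ray), 0 where there is no reading.
- env.get_calibration(name): a dict with "fx", "fy", "cx", "cy" (pixels), "T" (4x4, takes a point from camera to world coordinates). Camera axes: x right, y down, z forward; pixel columns grow to the right and rows downward; lengths in m; the calibration is good to about 2 mm. A picture is of the moment at which its call begins: read the wrist's pose just before it. get_calibration takes no time and is no camera call; for the wrist camera it gives the pose at the moment of the call.
- env.sign_off(): hands the job in; it is judged then, once.
The state is a dict: "time_s": time; "qpos": joint angles; "joint_velocities": joint speeds; "effort": joint torques, N m; "tool_pos": TCP position; "tool_rot": TCP orientation; "force": force on the tool from outside, world axes, zero at the start; "wrist_torque": the same for the moment, N m; "grip_width": finger opening in m; "grasp_force": force on a finger pad.
Only numpy, scipy, OpenCV 4.12 (cv2) and the standard library are available. Lean on these libraries where they do the work, as an engineer would, in place of code of your own. Each camera call takes 0.05 s, during which the arm holds its last target. There are 200 camera calls.

## Task

Thread the three loose steel spacer rings onto the upright spindle in order of size: the widest first, at the bottom, then the medium one, and the narrowest on top, each lying flat and fully down on what is beneath it. Leave the other things on the bench (tape roll, nut, screwdriver, wrench, jar) where they are, and let go of everything at the end.

Things in the scene. Friction and masses are not known exactly. Their poses are not given: they have to be found in the camera images.
- seat (a point): the shoulder that the spacers stack on: the flat top of a round dark steel hub, 40 mm across, 20 mm tall, in the middle of a grey square foot plate 110 x 110 x 10 mm fixed to the bench (four low bolt heads 5 mm high at its corners). The point is the centre of the shoulder, 30 mm above the bench, on the spindle's axis; z is up, along the spindle. The spindle is a fixed steel pin 16 mm across that rises 46 mm above the shoulder, its last 7 mm tapering to 9 mm.
- spindle_tip (a point): the top of the spindle, 46 mm above the shoulder and 76 mm above the bench, on its axis; z is up
- wide_center (a point): the widest plain steel bearing spacer: a flat ring 62 mm across, 14 mm high, with a round bore 22 mm across through its middle, about 290 g (varies); lies flat on the bench. The point is its centre, on the bore's axis, half-way up; z is the bore's axis. The three spacers differ only in outside diameter.
- medium_center (a point): the medium plain steel bearing spacer: a flat ring 50 mm across, 14 mm high, with a round bore 22 mm across through its middle, about 174 g (varies); lies flat on the bench. The point is its centre, on the bore's axis, half-way up; z is the bore's axis. The three spacers differ only in outside diameter.
- narrow_center (a point): the narrowest plain steel bearing spacer: a flat ring 38 mm across, 14 mm high, with a round bore 22 mm across through its middle, about 83 g (varies); lies flat on the bench. The point is its centre, on the bore's axis, half-way up; z is the bore's axis. The three spacers differ only in outside diameter.
- tape_roll: bystander: a roll of pale paper tape lying flat, 100 mm across, hole 76 mm, 25 mm high; origin at the centre of its underside
- nut: bystander: a small dark steel hexagon nut lying flat, 24 mm across its flats, 11 mm high; origin at the centre of its underside
- screwdriver: bystander: a screwdriver lying on the bench on the robot's side of the spacers; its x axis runs along it from handle to tip
- wrench: bystander: a steel wrench lying on the bench to the right of the spacers; its x axis runs along it
- jar: bystander: a jar standing upright beyond the spindle's foot, 64 mm across, 85 mm high; origin at the centre of its underside
Things that resemble listed ones, but are neither listed nor needed, are in the scene too. What is shaped like the part that bears narrow_center but green is not meant.

How it is judged:
By the outcome, as a careful person would: the job done as asked, in the order asked, and still so for the second after the job is handed in, with the robot touching nothing.
It also fails if it takes over 69 s, if anything falls off the work surface, if the arm or the gripper's body presses on something with over 40 N, if the wrist force passes 120 N, or if a joint passes its speed limit or range.

## Working session

There is one attempt and no reset: what is moved stays moved. The work goes in short steps, Python scripts to look and compute and a tool call to move; the robot and the scene stay as the last step left them, time stands still between calls to the robot, and variables do not carry over. Pictures are saved under pics/ and viewed, at most 10 in all, crops included, and the job is handed in when it is done.

Besides the shell and the picture viewer there is one more tool, called after ">>>" as name(argument=value, ...), one argument or row to a line, values as JSON. drive_tool: Moves the arm, as the interface text tells. Its arguments: {"type":"object","properties":{"moves":{"type":"array"},"newtons":{"type":"number"}},"required":["moves"]}

```bash
mkdir -p pics; ls; python3 - <<'E'
from cell import env
import cv2,numpy as np
o=env.get_obs(); print(o['time_s'],o['tool_pos'],o['tool_rot'],o['grip_width'],o['force'])
ims=[]
for n in ['scene','side']:
    p,d=env.read_camera(n); c=env.get_calibration(n)
    np.savez(f'{n}.npz',p=p,d=d,T=c['T'],k=[c['fx'],c['fy'],c['cx'],c['cy']])
    print(n,np.round(c['T'],3).tolist(),c['fx'],c['cx'],c['cy'])
    cv2.imwrite(f'pics/{n}0.png',p)
E
```

```text
pics
0.0 [0.22509608 0.60923251 0.24346567] [-1.79892761e+02  7.23154350e-03  1.59729325e+02] 0.08687523567159547 [0.39227167 0.17398296 0.23590846]
scene [[-0.423, 0.657, -0.624, 1.206], [0.906, 0.3, -0.299, 0.271], [-0.009, -0.692, -0.722, 0.884], [0.0, 0.0, 0.0, 1.0]] 365.8562925505279 261.2796401815403 196.2390328288372
side [[0.711, -0.363, 0.603, -0.127], [-0.703, -0.386, 0.597, -0.722], [0.016, -0.848, -0.53, 0.655], [0.0, 0.0, 0.0, 1.0]] 465.37298853667227 262.8474145907662 194.3774614950853
```

View pics/scene0.png

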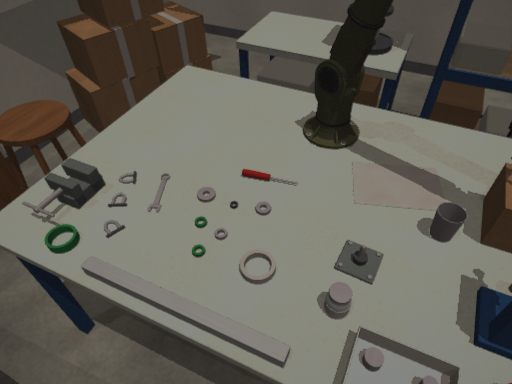

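View pics/side0.png

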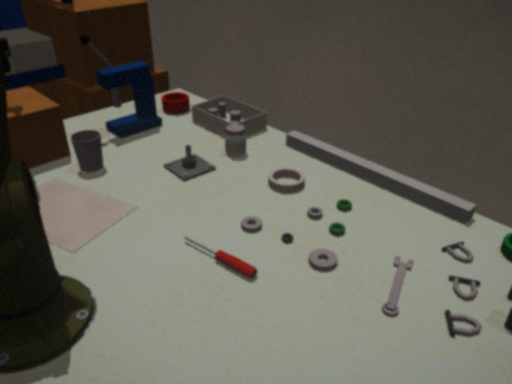

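Scene view: the steel rings are at (206,194) wide, (263,208) medium and (221,234) narrow. Possible mix-ups are the green rings at (201,222) and (198,251), the nut at (234,204), the tape roll at (257,265) and the shackles at the left. The foot plate is at (360,260), with the spindle tip at about (361,248). The side view agrees: wide (322,259), medium (251,224), narrow (315,212), green (344,205) and (337,229), spindle (188,155).

```bash
cat > h.py <<'E'
import numpy as np,cv2
def load(n):
    z=np.load(n+'.npz'); return z['p'],z['d'],z['T'],z['k']
def ray(uv,T,k,z):
    uv=np.atleast_2d(uv).astype(float)
    r=np.c_[(uv[:,0]-k[2])/k[0],(uv[:,1]-k[3])/k[1],np.ones(len(uv))]@T[:3,:3].T
    return T[:3,3]+r*((z-T[2,3])/r[:,2])[:,None]
def proj(P,T,k):
    q=(np.asarray(P)-T[:3,3])@T[:3,:3]; return q[:2]/q[2]*k[:2]+k[2:]
def cloud(d,T,k):
    v,u=np.indices(d.shape); q=np.dstack([(u-k[2])/k[0]*d,(v-k[3])/k[1]*d,d])
    w=q@T[:3,:3].T+T[:3,3]; w[d==0]=np.nan; return w
E
python3 - <<'E'
from h import *
S={'scene':dict(w=(206,194),m=(263,208),n=(221,234),tape=(257,265),nut=(234,204)),
'side':dict(w=(322,259),m=(251,224),n=(315,212),tape=(286,180),nut=(287,238))}
for n in S:
    p,d,T,k=load(n); W=cloud(d,T,k)
    for a,(u,v) in S[n].items():
        r=ray((u,v),T,k,.014)[0]
        m=(np.hypot(W[...,0]-r[0],W[...,1]-r[1])<(.06 if a=='tape' else .042))&(W[...,2]>.007)&(W[...,2]<.03)
        zt=np.nanpercentile(W[m][:,2],80) if m.any() else 0
        t=m&(W[...,2]>.0095); q=W[t][:,:2].astype(np.float32)
        c,rad=cv2.minEnclosingCircle(q) if len(q)>3 else (0,0)
        print(n,a,r.round(3),'top',round(float(zt),4),len(q),np.round(c,4),'D',round(2*rad,4))
    # tip / foot
    c0=ray((360,262) if n=='scene' else (189,166),T,k,.01)[0]
    m=(np.hypot(W[...,0]-c0[0],W[...,1]-c0[1])<.09)
    hi=m&(W[...,2]>.05)&(W[...,2]<.085); 
    if hi.any(): print(n,'tip',np.nanmean(W[hi],0).round(4),np.nanmax(W[hi][:,2]),hi.sum())
    pl=m&(W[...,2]>.006)&(W[...,2]<.04); q=W[pl][:,:2].astype(np.float32)
    print(n,'foot',cv2.minAreaRect(q))
E
```

```text
scene w [ 0.521 -0.26   0.014] top 0.0135 168 [ 0.5168 -0.2634] D 0.0651
scene m [ 0.499 -0.062  0.014] top 0.0138 119 [ 0.4948 -0.0633] D 0.0498
scene n [ 0.647 -0.132  0.014] top 0.0142 74 [ 0.6414 -0.1374] D 0.04
scene tape [0.7   0.013 0.014] top 0.0247 528 [0.7026 0.017 ] D 0.1026
scene nut [ 0.523 -0.154  0.014] top 0.0118 18 [ 0.5194 -0.1563] D 0.0268
scene tip [0.5659 0.2669 0.0667] 0.07909700146393372 46
scene foot ((0.5629218816757202, 0.2670581638813019), (0.10941391438245773, 0.11182895302772522), 86.55892944335938)
side w [ 0.511 -0.272  0.014] top 0.0156 417 [ 0.5148 -0.2697] D 0.0633
side m [ 0.489 -0.075  0.014] top 0.0155 202 [ 0.4928 -0.0696] D 0.0525
side n [ 0.638 -0.146  0.014] top 0.0154 105 [ 0.6409 -0.1441] D 0.0414
side tape [0.7   0.009 0.014] top 0.0259 534 [0.7028 0.0087] D 0.1096
side nut [ 0.511 -0.17   0.014] top 0.0122 55 [ 0.5161 -0.1619] D 0.0287
side tip [0.5581 0.2586 0.0655] 0.07880895382250053 55
side foot ((0.5603154301643372, 0.26080772280693054), (0.11341546475887299, 0.11167562752962112), 86.53125)
```

>>> drive_tool(
  moves=[
    [[-36.3,-17.3,0],[0,0,0],0],
    [[-36.3,-17.3,0],[0,0,0],0],
    [[-36.3,-17.3,0],[0,0,0],0],
    [[-36.3,-17.3,0],[0,0,0],0],
    [[-36.3,-17.3,0],[0,0,0],0],
    [[-36.3,-17.3,0],[0,0,0],0],
    [[-36.3,-17.3,0],[0,0,0],0],
    [[-36.3,-17.3,0],[0,0,0],0],
    [[-36.3,-17.3,0],[0,0,0],0],
    [[-36.3,-17.3,0],[0,0,0],0],
    [[-36.3,-17.3,0],[0,0,0],0],
    [[-36.3,-17.3,0],[0,0,0],0],
  ],
)

```text
time_s: 1.1
tool_pos: [0.5628, 0.2624, 0.2443]
tool_rot: [-180.0, -0.0, 159.7]
force: [1.2, 0.7, 0.1]
grip_width: 0.0873
grasp_force: 0.0
```

>>> drive_tool(
  moves=[
    [[0,0,0],[0,0,0.1217],0],
    [[0,0,0],[0,0,0.1217],0],
    [[0,0,0],[0,0,0.1217],0],
    [[0,0,0],[0,0,0.1217],0],
    [[0,0,0],[0,0,0.1217],0],
    [[0,0,0],[0,0,0.1217],0],
    [[0,0,0],[0,0,0.1217],0],
    [[0,0,0],[0,0,0.1217],0],
    [[0,0,0],[0,0,0.1217],0],
    [[0,0,0],[0,0,0.1217],0],
    [[0,0,0],[0,0,0],0],
  ],
)

```text
time_s: 2.02
tool_pos: [0.5617, 0.264, 0.244]
tool_rot: [-180.0, 0.0, 89.8]
force: [0.2, 0.4, -0.1]
grip_width: 0.0869
grasp_force: 0.0
```

```bash
cat > look.py <<'E'
import sys
from cell import env
from h import *
def look(name):
    o=env.get_obs(); c=env.get_calibration('wrist'); p,d=env.read_camera('wrist')
    np.savez(name+'.npz',p=p,d=d,T=c['T'],k=[c['fx'],c['fy'],c['cx'],c['cy']]); cv2.imwrite(f'pics/{name}.png',p)
    print(round(o['time_s'],2),'pos',o['tool_pos'].round(4),'rot',o['tool_rot'].round(2),'grip',round(o['grip_width'],4),'F',np.round(o['force'],1),o['grasp_force'])
    return load(name)
E
python3 - <<'E'
from look import *
p,d,T,k=look('w1'); print(T.round(3).tolist(),k)
print('tip px',proj([.562,.263,.076],T,k),'seat px',proj([.562,.263,.03],T,k))
E
```

```text
2.02 pos [0.5617 0.264  0.244 ] rot [-1.7996e+02  3.0000e-02  8.9830e+01] grip 0.0869 F [ 0.2  0.4 -0.1] 0.0
[[1.0, -0.003, -0.001, 0.562], [-0.004, -0.967, -0.253, 0.332], [-0.001, 0.253, -0.967, 0.385], [0.0, 0.0, 0.0, 1.0]] [300.25274782 300.25274782 252.67859647 192.7215037 ]
tip px [253.51329401 181.85513444] seat px [253.43161802 173.50770136]
```

View pics/w1.png

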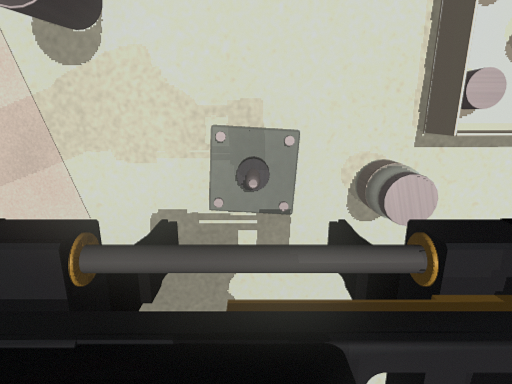

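The wrist view shows the tip at about (253,183). The prediction was (253.5,182), so the spindle estimate holds to about 1 mm. The plate bolts are near (221,136), (290,141), (284,207) and (218,203), and the jar is at (410,200), clear to +x.

```bash
python3 - <<'E'
from h import *
p,d,T,k=load('w1')
g=p.astype(int)
b=ray([(221,136),(290,141),(284,207),(218,203)],T,k,.015); print('bolts',b.mean(0).round(4),np.linalg.norm(b-np.roll(b,1,0),axis=1).round(4))
W=cloud(d,T,k)
t=np.abs(W[...,2]-.076)<.004; t&=np.hypot(W[...,0]-.562,W[...,1]-.264)<.03
vu=np.argwhere(t); print('tip px',vu.mean(0)[::-1],len(vu),ray(vu.mean(0)[::-1],T,k,.076).round(4), W[t].mean(0).round(4))
h=(W[...,2]>.024)&(W[...,2]<.036)&(np.hypot(W[...,0]-.562,W[...,1]-.264)<.03)
c,r=cv2.minEnclosingCircle(W[h][:,:2].astype(np.float32)); print('hub',np.round(c,4),2*r)
pl=(np.abs(W[...,2]-.01)<.004)&(np.hypot(W[...,0]-.562,W[...,1]-.264)<.09)
print('plate',cv2.minAreaRect(W[pl][:,:2].astype(np.float32)))
# greens in scene
p,d,T,k=load('scene'); hsv=cv2.cvtColor(p,cv2.COLOR_BGR2HSV); m=cv2.inRange(hsv,(45,100,30),(85,255,255))
n,l,s,c=cv2.connectedComponentsWithStats(m)
for i in range(1,n):
    if s[i,4]>20: print('green',c[i].round(),ray(c[i],T,k,.01)[0].round(3))
E
```

```text
bolts [0.5618 0.2611 0.015 ] [0.0851 0.0842 0.0844 0.0852]
tip px [252.51666667 182.05833333] 120 [[0.5609 0.2628 0.076 ]] [0.5609 0.2626 0.0754]
hub [0.561  0.2623] 0.039837516844272614
plate ((0.5609205365180969, 0.26195278763771057), (0.11022208631038666, 0.11020436137914658), 86.26964569091797)
green [200. 222.] [ 0.629 -0.217  0.01 ]
green [ 61. 238.] [ 0.858 -0.561  0.01 ]
green [198. 250.] [ 0.725 -0.166  0.01 ]
```

>>> drive_tool(
  moves=[
    [[-40.5,-3.5,0],[0,0,0],0],
    [[-40.5,-3.5,0],[0,0,0],0],
    [[-40.5,-3.5,0],[0,0,0],0],
    [[-40.5,-3.5,0],[0,0,0],0],
    [[-40.5,-3.5,0],[0,0,0],0],
    [[-40.5,-3.5,0],[0,0,0],0],
    [[-40.5,-3.5,0],[0,0,0],0],
    [[-40.5,-3.5,0],[0,0,0],0],
    [[-40.5,-3.5,0],[0,0,0],0],
    [[-40.5,-3.5,0],[0,0,0],0],
    [[-40.5,-3.5,0],[0,0,0],0],
    [[-40.5,-3.5,0],[0,0,0],0],
  ],
)

```text
time_s: 3.07
tool_pos: [0.5193, -0.2237, 0.2447]
tool_rot: [180.0, -0.0, 90.2]
force: [-0.2, 0.0, 0.0]
grip_width: 0.0867
grasp_force: 0.0
```

>>> drive_tool(
  moves=[
    [[-30,-2,10],[0,0,0],0],
    [[-15,-1,30],[0,0,0],0],
    [[0,0,10],[0,0,0],0],
    [[0,0,0],[0,0,0],0],
    [[0,0,0],[0,0,0],0],
  ],
)

```text
time_s: 3.48
tool_pos: [0.5171, -0.2653, 0.1941]
tool_rot: [-179.9, -0.1, 90.2]
force: [-0.2, -0.0, 0.4]
grip_width: 0.0868
grasp_force: 0.0
```

```bash
cat >> look.py <<'E'
def rings(p,d,T,k,zt,R=.045,near=None):
    W=cloud(d,T,k); m=((W[...,2]>zt-.004)&(W[...,2]<zt+.004)).astype(np.uint8)
    n,l,s,c=cv2.connectedComponentsWithStats(m)
    for i in range(1,n):
        if s[i,4]<60: continue
        q=W[l==i][:,:2].astype(np.float32); cc,r=cv2.minEnclosingCircle(q)
        if r<.06: print('px',c[i].round(),'n',s[i,4],'centre',np.round(cc,4),'D',round(2*r,4),'z',W[l==i][:,2].mean().round(4),'bgr',p[l==i].mean(0).round())
E
python3 - <<'E'
from look import *
rings(*look('w2'),.014)
E
```

```text
3.48 pos [ 0.5171 -0.2653  0.1941] rot [-1.7992e+02 -8.0000e-02  9.0180e+01] grip 0.0868 F [-0.2 -0.   0.4] 0.0
px [87.  7.] n 95 centre [ 0.3582 -0.099 ] D 0.0127 z 0.016 bgr [141. 143. 153.]
px [230.   1.] n 80 centre [ 0.4943 -0.0914] D 0.0232 z 0.0132 bgr [111. 113. 120.]
px [113.  68.] n 338 centre [ 0.3761 -0.1552] D 0.0987 z 0.0152 bgr [ 46.  52. 100.]
px [378.  58.] n 882 centre [ 0.6407 -0.1427] D 0.0381 z 0.0145 bgr [149. 150. 162.]
px [254.  80.] n 319 centre [ 0.5175 -0.1636] D 0.0272 z 0.0119 bgr [101. 103. 105.]
px [456.  88.] n 876 centre [ 0.7224 -0.1713] D 0.0384 z 0.0143 bgr [ 46. 113.  30.]
px [357. 139.] n 702 centre [ 0.6265 -0.2223] D 0.0381 z 0.0144 bgr [ 64. 127.  56.]
px [252. 181.] n 2115 centre [ 0.5162 -0.2693] D 0.062 z 0.0147 bgr [156. 159. 171.]
```

View pics/w2.png

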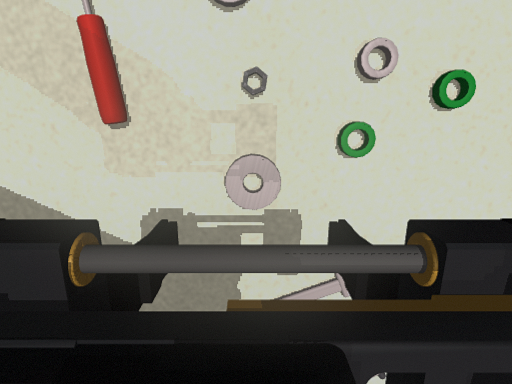

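The crop-level view confirms it: wide ring at (252,181), D 62.0 mm; narrow at (378,58), D 38.1 mm and steel-coloured; greens at (357,139) and (456,88); nut at (254,80).

>>> drive_tool(
  moves=[
    [[-4,-1,35],[0,0,0],0],
    [[0,0,35],[0,0,0],0],
    [[0,0,35],[0,0,0],0],
    [[0,0,33],[0,0,0],0],
    [[0,0,20],[0,0,0],0],
    [[0,0,10],[0,0,0],0],
    [[0,0,0],[0,0,0],0],
    [[0,0,0],[0,0,0],0.5],
    [[0,0,0],[0,0,0],0.5],
    [[0,0,0],[0,0,0],0.5],
    [[0,0,0],[0,0,0],0.5],
    [[0,0,0],[0,0,0],0.5],
  ],
  newtons=35,
)

```text
time_s: 4.53
tool_pos: [0.5168, -0.2711, 0.0277]
tool_rot: [179.9, 0.0, 90.0]
force: [0.5, -0.0, 6.0]
grip_width: 0.0613
grasp_force: 29.5
```

>>> drive_tool(
  moves=[
    [[0,0,0],[0,0,0],0.5],
    [[0,0,0],[0,0,0],0.5],
    [[0,0,-10],[0,0,0],0.5],
    [[0,0,-10],[0,0,0],0.5],
    [[0,0,0],[0,0,0],0.5],
  ],
)

```text
time_s: 4.95
tool_pos: [0.5168, -0.2716, 0.0485]
tool_rot: [179.9, 0.1, 90.0]
force: [0.8, -1.0, -2.5]
grip_width: 0.0615
grasp_force: 35.0
```

>>> drive_tool(
  moves=[
    [[0,0,-30],[0,0,0],0.5],
    [[0,0,-40],[0,0,0],0.5],
    [[0,0,-20],[0,0,0],0.5],
    [[0,0,0],[0,0,0],0.5],
  ],
)

```text
time_s: 5.28
tool_pos: [0.5187, -0.2728, 0.1418]
tool_rot: [179.5, 0.2, 90.0]
force: [0.9, -1.7, -1.9]
grip_width: 0.0611
grasp_force: 35.0
```

```bash
python3 - <<'E'
from look import *
p,d,T,k=look('w3'); from cell import env
tp=env.get_obs()['tool_pos']; print('tcp px',proj(tp,T,k),'ring top',proj(tp-[0,0,.012],T,k))
rings(p,d,T,k,.014); rings(p,d,T,k,tp[2]-.012)
E
```

```text
5.28 pos [ 0.5187 -0.2728  0.1418] rot [1.795e+02 1.600e-01 8.998e+01] grip 0.0611 F [ 0.9 -1.7 -1.9] 34.99827268067747
tcp px [250.9538903  247.25914933] ring top [250.87975608 238.00389637]
px [81. 57.] n 504 centre [ 0.3764 -0.1613] D 0.0876 z 0.015 bgr [ 43.  49. 103.]
px [401.  35.] n 1345 centre [ 0.6406 -0.1428] D 0.0382 z 0.0145 bgr [157. 158. 171.]
px [250.  63.] n 481 centre [ 0.5178 -0.1637] D 0.0273 z 0.0119 bgr [108. 110. 111.]
px [491.  73.] n 1236 centre [ 0.7219 -0.1711] D 0.0388 z 0.0142 bgr [ 48. 118.  31.]
px [374. 134.] n 1017 centre [ 0.6268 -0.2226] D 0.0384 z 0.0145 bgr [ 66. 135.  55.]
px [252. 215.] n 4932 centre [ 0.5185 -0.2625] D 0.0789 z 0.1285 bgr [139. 141. 152.]
px [252. 278.] n 744 centre [ 0.518  -0.2926] D 0.0425 z 0.1288 bgr [110. 111. 120.]
```

View pics/w3.png

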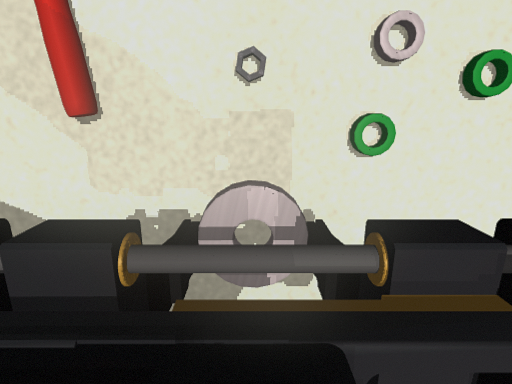

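```bash
cat >> look.py <<'E'
def held(p,d,T,k,tp,R):
    W=cloud(d,T,k); m=(np.abs(W[...,2]-(tp[2]-.0125))<.006)&(np.hypot(W[...,0]-tp[0],W[...,1]-tp[1])<R+.01)
    ok=p.min(2)>80; m&=ok
    q=W[m]; out=[]
    from scipy.optimize import least_squares
    # far rim: per x bin the largest y, fit a circle of known radius
    for x in np.arange(tp[0]-.7*R,tp[0]+.7*R,.001):
        b=q[np.abs(q[:,0]-x)<.0006]
        if len(b)>3: out.append([x,b[:,1].max()])
    out=np.array(out); f=least_squares(lambda c:np.hypot(*(out-c).T)-R,tp[:2],loss='soft_l1',f_scale=.0005)
    print('held top z',np.median(q[:,2]).round(4),'centre',f.x.round(4),'rms',np.sqrt(np.mean(f.fun**2)).round(5),'offset from TCP mm',((f.x-tp[:2])*1e3).round(1))
E
python3 - <<'E'
from look import *
held(*load('w3'),np.array([.5187,-.2728,.1418]),.031)
E
```

```text
held top z 0.1287 centre [ 0.5182 -0.2714] rms 0.00016 offset from TCP mm [-0.5  1.4]
```

>>> drive_tool(
  moves=[
    [[41,3.3,0],[0,0,0],0.5],
    [[41,3.3,0],[0,0,0],0.5],
    [[41,3.3,0],[0,0,0],0.5],
    [[41,3.3,0],[0,0,0],0.5],
    [[41,3.3,0],[0,0,0],0.5],
    [[41,3.3,0],[0,0,0],0.5],
    [[41,3.3,0],[0,0,0],0.5],
    [[41,3.3,0],[0,0,0],0.5],
    [[41,3.3,0],[0,0,0],0.5],
    [[41,3.3,0],[0,0,0],0.5],
    [[41,3.3,0],[0,0,0],0.5],
    [[41,3.3,0],[0,0,0],0.5],
  ],
)

```text
time_s: 6.33
tool_pos: [0.5538, 0.2227, 0.1342]
tool_rot: [-179.8, 0.1, 90.0]
force: [1.1, 0.2, -2.5]
grip_width: 0.0612
grasp_force: 35.0
```

>>> drive_tool(
  moves=[
    [[30,3,0],[0,0,0],0.5],
    [[11,0,0],[0,0,0],0.5],
    [[0,0,0],[0,0,0],0.5],
    [[0,0,0],[0,0,0],0.5],
    [[0,0,0],[0,0,0],0.5],
    [[0,0,0],[0,0,0],0.5],
  ],
)

```text
time_s: 6.83
tool_pos: [0.5586, 0.2594, 0.1359]
tool_rot: [-179.9, 0.1, 89.8]
force: [-0.0, -0.3, -2.1]
grip_width: 0.061
grasp_force: 35.0
```

```bash
python3 - <<'E'
from look import *
from cell import env
tp=env.get_obs()['tool_pos'];a=look('w4'); held(*a,tp,.031)
E
```

```text
6.83 pos [0.5586 0.2594 0.1359] rot [-1.7995e+02  8.0000e-02  8.9820e+01] grip 0.061 F [-0.  -0.3 -2.1] 34.99802818056196
held top z 0.1229 centre [0.558  0.2608] rms 0.00016 offset from TCP mm [-0.6  1.3]
```

>>> drive_tool(
  moves=[
    [[1.5,3,0],[0,0,0],0.5],
    [[0,0,10],[0,0,0],0.5],
    [[0,0,10],[0,0,0],0.5],
    [[0,0,8],[0,0,0],0.5],
    [[0,0,0],[0,0,0],0.5],
    [[0,0,0],[0,0,0],0.5],
  ],
)

```text
time_s: 7.38
tool_pos: [0.5607, 0.2632, 0.1072]
tool_rot: [-179.9, 0.1, 90.0]
force: [1.4, -0.7, -2.9]
grip_width: 0.0611
grasp_force: 35.0
```

```bash
python3 - <<'E'
from look import *
from cell import env
tp=env.get_obs()['tool_pos'];a=look('w5'); held(*a,tp,.031)
E
```

```text
7.38 pos [0.5607 0.2632 0.1072] rot [-1.7988e+02  7.0000e-02  9.0000e+01] grip 0.0611 F [ 1.4 -0.7 -2.9] 34.99829763080925
held top z 0.0942 centre [0.5599 0.2646] rms 0.00015 offset from TCP mm [-0.8  1.3]
```

View pics/w5.png

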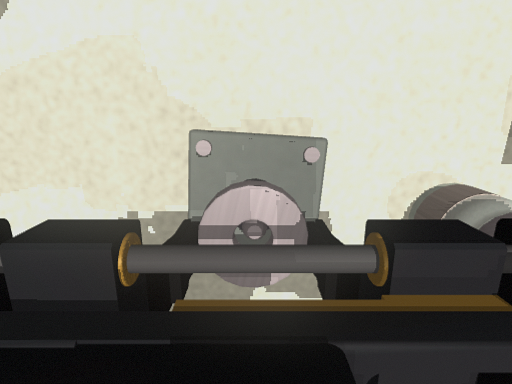

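The tip is visible through the bore at (254,231), with the ring about 2 mm too far in +y. Correcting that, then threading.

>>> drive_tool(
  moves=[
    [[-2,1,0],[0,0,0],0.5],
    [[0,0,5],[0,0,0],0.5],
    [[0,0,5],[0,0,0],0.5],
    [[0,0,5],[0,0,0],0.5],
    [[0,0,5],[0,0,0],0.5],
    [[0,0,0],[0,0,0],0.5],
  ],
)

```text
time_s: 7.93
tool_pos: [0.5616, 0.2613, 0.087]
tool_rot: [-179.9, 0.1, 90.0]
force: [-1.3, -0.8, -2.6]
grip_width: 0.0608
grasp_force: 35.0
```

```bash
python3 - <<'E'
from look import *
from cell import env
p,d,T,k=load('w5'); print('tip in w5',ray((254.5,231),T,k,.076).round(4))
tp=env.get_obs()['tool_pos'];a=look('w6'); held(*a,tp,.031)
E
```

```text
tip in w5 [[0.5613 0.2619 0.076 ]]
7.93 pos [0.5616 0.2613 0.087 ] rot [-1.7988e+02  7.0000e-02  9.0010e+01] grip 0.0608 F [-1.3 -0.8 -2.6] 34.998115645721555
held top z 0.074 centre [0.5608 0.2626] rms 0.00017 offset from TCP mm [-0.7  1.4]
```

>>> drive_tool(
  moves=[
    [[0,0,8],[0,0,0],0.5],
    [[0,0,8],[0,0,0],0.5],
    [[0,0,6],[0,0,0],0.5],
    [[0,0,4],[0,0,0],0.5],
    [[0,0,3],[0,0,0],0.5],
    [[0,0,0],[0,0,0],0.5],
    [[0,0,0],[0,0,0],0.5],
  ],
)

```text
time_s: 8.57
tool_pos: [0.5626, 0.2616, 0.0594]
tool_rot: [-180.0, 0.0, 90.0]
force: [0.2, -0.4, -2.7]
grip_width: 0.061
grasp_force: 35.0
```

>>> drive_tool(
  moves=[
    [[0,0,1.5],[0,0,0],0.5],
    [[0,0,1],[0,0,0],0.5],
    [[0,0,0],[0,0,0],0.5],
    [[0,0,0],[0,0,0],0.5],
  ],
)

```text
time_s: 8.9
tool_pos: [0.563, 0.2618, 0.0578]
tool_rot: [179.9, -0.0, 90.0]
force: [-0.5, -0.2, 1.1]
grip_width: 0.061
grasp_force: 35.0
```

>>> drive_tool(
  moves=[
    [[0,0,0],[0,0,0],0],
    [[0,0,0],[0,0,0],0],
    [[0,0,0],[0,0,0],0],
    [[0,0,0],[0,0,0],0],
    [[0,0,-10],[0,0,0],0],
    [[0,0,-25],[0,0,0],0],
    [[0,0,-40],[0,0,0],0],
    [[0,0,-40],[0,0,0],0],
    [[0,0,-20],[0,0,0],0],
    [[0,0,0],[0,0,0],0],
    [[0,0,0],[0,0,0],0],
  ],
)

```text
time_s: 9.82
tool_pos: [0.5635, 0.262, 0.1945]
tool_rot: [179.8, -0.1, 90.0]
force: [0.5, 0.5, -0.7]
grip_width: 0.0866
grasp_force: 0.0
```

```bash
python3 - <<'E'
from look import *
rings(*look('w7'),.044)
E
```

```text
9.82 pos [0.5635 0.262  0.1945] rot [ 1.798e+02 -1.400e-01  9.000e+01] grip 0.0866 F [ 0.5  0.5 -0.7] 0.0
px [18.  1.] n 60 centre [0.3604 0.4259] D 0.0222 z 0.0437 bgr [56. 57. 61.]
px [485.  67.] n 882 centre [0.7751 0.3679] D 0.1174 z 0.044 bgr [74. 83. 89.]
px [251. 182.] n 2451 centre [0.5623 0.2634] D 0.0622 z 0.0448 bgr [156. 158. 171.]
px [391. 189.] n 283 centre [0.7207 0.2472] D 0.0638 z 0.044 bgr [100. 108. 113.]
```

>>> drive_tool(
  moves=[
    [[-40.5,-8.7,0],[0,0,0],0],
    [[-40.5,-8.7,0],[0,0,0],0],
    [[-40.5,-8.7,0],[0,0,0],0],
    [[-40.5,-8.7,0],[0,0,0],0],
    [[-40.5,-8.7,0],[0,0,0],0],
    [[-40.5,-8.7,0],[0,0,0],0],
    [[-40.5,-8.7,0],[0,0,0],0],
    [[-40.5,-8.7,0],[0,0,0],0.2],
    [[0,0,20],[0,0,0],0.2],
    [[0,0,0],[0,0,0],0.2],
    [[0,0,0],[0,0,0],0.2],
  ],
)

```text
time_s: 10.78
tool_pos: [0.4913, -0.0622, 0.1704]
tool_rot: [-179.8, -0.0, 90.0]
force: [-0.0, 0.0, 0.1]
grip_width: 0.072
grasp_force: 0.0
```

```bash
python3 - <<'E'
from look import *
rings(*look('w8'),.014)
E
```

```text
10.78 pos [ 0.4913 -0.0622  0.1704] rot [-179.77   -0.     89.96] grip 0.072 F [-0.   0.   0.1] 0.0
px [431. 107.] n 421 centre [0.6831 0.0103] D 0.0924 z 0.0142 bgr [67. 73. 79.]
px [501.  74.] n 166 centre [0.7164 0.0384] D 0.0418 z 0.0137 bgr [63. 68. 74.]
px [497. 134.] n 224 centre [ 0.7194 -0.0103] D 0.0516 z 0.0138 bgr [70. 76. 83.]
px [256. 190.] n 1472 centre [ 0.4936 -0.0693] D 0.0498 z 0.0146 bgr [151. 153. 165.]
px [277. 278.] n 122 centre [ 0.5171 -0.1658] D 0.0248 z 0.0117 bgr [66. 67. 68.]
```

View pics/w8.png

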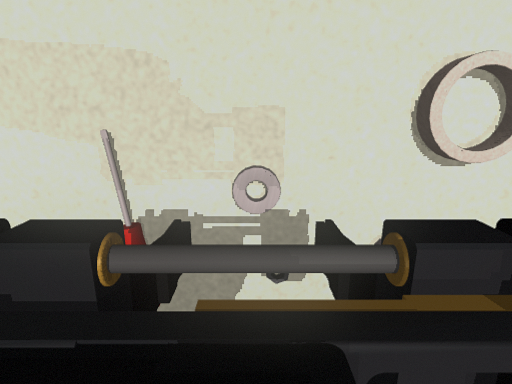

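The medium ring is at (256,190), D 49.8 mm; the screwdriver at (115,185) and the nut are clear of the fingers.

>>> drive_tool(
  moves=[
    [[-7,2,20],[0,0,0],0.2],
    [[0,0,35],[0,0,0],0.2],
    [[0,0,35],[0,0,0],0.2],
    [[0,0,30],[0,0,0],0.2],
    [[0,0,16],[0,0,0],0.2],
    [[0,0,8],[0,0,0],0.2],
    [[0,0,0],[0,0,0],0.2],
    [[0,0,0],[0,0,0],0.7],
    [[0,0,0],[0,0,0],0.7],
    [[0,0,0],[0,0,0],0.7],
    [[0,0,0],[0,0,0],0.7],
    [[0,0,0],[0,0,0],0.7],
  ],
  newtons=30,
)

```text
time_s: 11.83
tool_pos: [0.4957, -0.0692, 0.0292]
tool_rot: [179.9, -0.0, 90.0]
force: [-1.2, 0.8, 5.2]
grip_width: 0.0479
grasp_force: 30.0
```

>>> drive_tool(
  moves=[
    [[0,0,0],[0,0,0],0.7],
    [[0,0,0],[0,0,0],0.7],
    [[0,0,-10],[0,0,0],0.7],
    [[0,0,-25],[0,0,0],0.7],
    [[0,0,-40],[0,0,0],0.7],
    [[0,0,-35],[0,0,0],0.7],
    [[0,0,-10],[0,0,0],0.7],
    [[0,0,0],[0,0,0],0.7],
    [[0,0,0],[0,0,0],0.7],
  ],
)

```text
time_s: 12.58
tool_pos: [0.4947, -0.0692, 0.148]
tool_rot: [180.0, -0.0, 90.0]
force: [0.9, 0.0, -1.7]
grip_width: 0.0485
grasp_force: 30.0
```

```bash
python3 - <<'E'
from look import *
from cell import env
tp=env.get_obs()['tool_pos'];a=look('w9'); held(*a,tp,.025)
E
```

```text
12.58 pos [ 0.4947 -0.0692  0.148 ] rot [ 1.7997e+02 -5.0000e-02  9.0010e+01] grip 0.0485 F [ 0.9  0.  -1.7] 29.999598702415824
held top z 0.1335 centre [ 0.4942 -0.07  ] rms 0.00017 offset from TCP mm [-0.6 -0.8]
```

>>> drive_tool(
  moves=[
    [[41,8.3,0],[0,0,0],0.7],
    [[41,8.3,0],[0,0,0],0.7],
    [[41,8.3,0],[0,0,0],0.7],
    [[41,8.3,0],[0,0,0],0.7],
    [[41,8.3,0],[0,0,0],0.7],
    [[41,8.3,0],[0,0,0],0.7],
    [[41,8.3,0],[0,0,0],0.7],
    [[30,8.3,0],[0,0,0],0.7],
    [[15,0,0],[0,0,0],0.7],
    [[0,0,10],[0,0,0],0.7],
    [[0,0,10],[0,0,0],0.7],
    [[0,0,10],[0,0,0],0.7],
  ],
)

```text
time_s: 13.63
tool_pos: [0.5603, 0.2585, 0.1154]
tool_rot: [-179.8, 0.2, 89.9]
force: [-0.4, -1.6, -1.4]
grip_width: 0.0487
grasp_force: 30.0
```

>>> drive_tool(
  moves=[
    [[0,0,6],[0,0,0],0.7],
    [[0,0,0],[0,0,0],0.7],
    [[0,0,0],[0,0,0],0.7],
    [[0,0,0],[0,0,0],0.7],
    [[0,0,0],[0,0,0],0.7],
  ],
)

```text
time_s: 14.05
tool_pos: [0.5616, 0.2612, 0.1129]
tool_rot: [179.9, -0.0, 90.0]
force: [-0.5, -0.2, -1.1]
grip_width: 0.0481
grasp_force: 30.0
```

```bash
python3 - <<'E'
from look import *
from cell import env
tp=env.get_obs()['tool_pos'];a=look('w10'); held(*a,tp,.025)
E
```

```text
14.05 pos [0.5616 0.2612 0.1129] rot [ 1.7993e+02 -5.0000e-02  8.9960e+01] grip 0.0481 F [-0.5 -0.2 -1.1] 29.99951862730086
held top z 0.0984 centre [0.5611 0.2605] rms 0.00015 offset from TCP mm [-0.6 -0.8]
```

>>> drive_tool(
  moves=[
    [[1.5,0,0],[0,0,0],0.7],
    [[0,0,4],[0,0,0],0.7],
    [[0,0,5],[0,0,0],0.7],
    [[0,0,5],[0,0,0],0.7],
    [[0,0,5],[0,0,0],0.7],
    [[0,0,5],[0,0,0],0.7],
    [[0,0,0],[0,0,0],0.7],
  ],
)

```text
time_s: 14.68
tool_pos: [0.5602, 0.2625, 0.0864]
tool_rot: [-179.9, 0.1, 90.0]
force: [-0.3, 0.5, -2.1]
grip_width: 0.0487
grasp_force: 30.0
```

>>> drive_tool(
  moves=[
    [[0.5,1,4],[0,0,0],0.7],
    [[0,0,4],[0,0,0],0.7],
    [[0,0,3],[0,0,0],0.7],
    [[0,0,2],[0,0,0],0.7],
    [[0,0,1],[0,0,0],0.7],
    [[0,0,0],[0,0,0],0.7],
    [[0,0,0],[0,0,0],0.7],
  ],
)

```text
time_s: 15.27
tool_pos: [0.5622, 0.2635, 0.0742]
tool_rot: [180.0, -0.0, 90.0]
force: [-0.3, 0.1, -1.8]
grip_width: 0.0481
grasp_force: 30.0
```

>>> drive_tool(
  moves=[
    [[0,0,1],[0,0,0],0.7],
    [[0,0,0.8],[0,0,0],0.7],
    [[0,0,0],[0,0,0],0.7],
    [[0,0,0],[0,0,0],0.7],
  ],
)

```text
time_s: 15.6
tool_pos: [0.5625, 0.2636, 0.0732]
tool_rot: [180.0, -0.0, 90.0]
force: [-2.7, -0.4, 5.6]
grip_width: 0.0483
grasp_force: 30.0
```

>>> drive_tool(
  moves=[
    [[0,0,0],[0,0,0],0.3],
    [[0,0,0],[0,0,0],0.2],
    [[0,0,0],[0,0,0],0.2],
    [[0,0,0],[0,0,0],0.2],
    [[0,0,-10],[0,0,0],0.2],
    [[0,0,-25],[0,0,0],0.2],
    [[0,0,-40],[0,0,0],0.2],
    [[0,0,-35],[0,0,0],0.2],
    [[0,0,-10],[0,0,0],0.3],
    [[0,0,0],[0,0,0],0.3],
    [[0,0,0],[0,0,0],0.3],
  ],
)

```text
time_s: 16.52
tool_pos: [0.5623, 0.2636, 0.1929]
tool_rot: [179.9, -0.1, 90.0]
force: [0.0, 0.9, -0.8]
grip_width: 0.0625
grasp_force: 0.0
```

```bash
python3 - <<'E'
from look import *
a=look('w11');rings(*a,.058);rings(*a,.044)
E
```

```text
16.52 pos [0.5623 0.2636 0.1929] rot [ 1.7994e+02 -5.0000e-02  9.0010e+01] grip 0.0625 F [ 0.   0.9 -0.8] 0.0
px [500.  79.] n 1158 centre [0.7834 0.3661] D 0.1148 z 0.0584 bgr [119. 130. 134.]
px [252. 188.] n 1673 centre [0.5616 0.2632] D 0.05 z 0.0587 bgr [160. 161. 174.]
px [406. 191.] n 533 centre [0.7203 0.2506] D 0.0601 z 0.0584 bgr [124. 132. 131.]
px [22.  2.] n 75 centre [0.3616 0.4265] D 0.026 z 0.0437 bgr [60. 61. 66.]
px [488.  69.] n 891 centre [0.7748 0.3684] D 0.1182 z 0.044 bgr [80. 90. 95.]
px [254. 175.] n 800 centre [0.5623 0.2636] D 0.062 z 0.0446 bgr [157. 159. 171.]
px [395. 188.] n 276 centre [0.7168 0.2514] D 0.0608 z 0.0439 bgr [106. 115. 121.]
```

>>> drive_tool(
  moves=[
    [[-40.6,7.8,0],[0,0,0],0.3],
    [[-40.6,7.8,0],[0,0,0],0.3],
    [[-40.6,7.8,0],[0,0,0],0.3],
    [[-40.6,7.8,0],[0,0,0],0.3],
    [[-40.6,7.8,0],[0,0,0],0.3],
    [[-40.6,7.8,0],[0,0,0],0.3],
    [[-40.6,7.8,0],[0,0,0],0.3],
    [[-40.6,7.8,0],[0,0,0],0.3],
    [[-40.6,7.8,0],[0,0,0],0.3],
    [[-40.6,7.8,0],[0,0,0],0.3],
    [[0,0,20],[0,0,0],0.3],
    [[0,0,0],[0,0,0],0.3],
  ],
)

```text
time_s: 17.57
tool_pos: [0.6366, -0.1467, 0.167]
tool_rot: [-179.5, 0.1, 89.6]
force: [-0.3, 1.4, -1.5]
grip_width: 0.0608
grasp_force: 0.0
```

>>> drive_tool(
  moves=[
    [[0,0,0],[0,0,0],0.3],
    [[0,0,0],[0,0,0],0.3],
  ],
)

```text
time_s: 17.73
tool_pos: [0.6398, -0.1407, 0.1711]
tool_rot: [-179.9, -0.1, 90.1]
force: [1.5, 0.1, -0.5]
grip_width: 0.0613
grasp_force: 0.0
```

```bash
python3 - <<'E'
from look import *
rings(*look('w12'),.014)
E
```

```text
17.73 pos [ 0.6398 -0.1407  0.1711] rot [-1.7987e+02 -6.0000e-02  9.0110e+01] grip 0.0613 F [ 1.5  0.1 -0.5] 0.0
px [364.  20.] n 139 centre [0.7324 0.0049] D 0.043 z 0.014 bgr [74. 79. 86.]
px [294.  65.] n 114 centre [ 0.6831 -0.0227] D 0.064 z 0.0143 bgr [80. 87. 91.]
px [255. 184.] n 708 centre [ 0.6411 -0.1423] D 0.0377 z 0.0145 bgr [155. 158. 170.]
px [  6. 213.] n 230 centre [ 0.3804 -0.1727] D 0.0527 z 0.0138 bgr [27. 30. 85.]
px [137. 204.] n 303 centre [ 0.5179 -0.1634] D 0.0271 z 0.0118 bgr [91. 94. 96.]
px [333. 210.] n 653 centre [ 0.7225 -0.1708] D 0.0378 z 0.0144 bgr [ 66. 130.  59.]
px [241. 242.] n 70 centre [ 0.6264 -0.2077] D 0.0241 z 0.0134 bgr [52. 85. 51.]
```

View pics/w12.png

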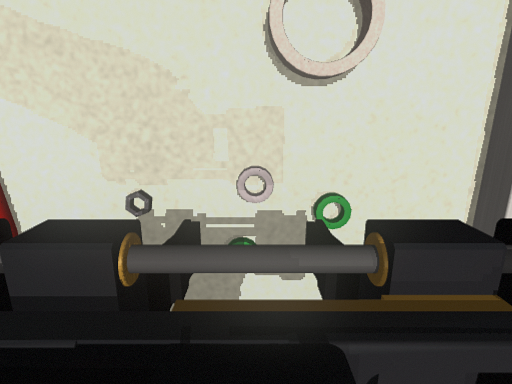

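The narrow steel ring is at (255,184), D 37.7 mm. The green at (333,210) clears the fingers by about 16 mm.

>>> drive_tool(
  moves=[
    [[-1.5,1,20],[0,0,0],0.3],
    [[0,0,35],[0,0,0],0.3],
    [[0,0,35],[0,0,0],0.3],
    [[0,0,30],[0,0,0],0.3],
    [[0,0,16],[0,0,0],0.3],
    [[0,0,8],[0,0,0],0.3],
    [[0,0,0],[0,0,0],0.3],
    [[0,0,0],[0,0,0],0.8],
    [[0,0,0],[0,0,0],0.8],
    [[0,0,0],[0,0,0],0.8],
    [[0,0,0],[0,0,0],0.8],
    [[0,0,0],[0,0,0],0.8],
  ],
  newtons=25,
)

```text
time_s: 18.78
tool_pos: [0.6419, -0.1442, 0.0296]
tool_rot: [179.9, -0.0, 90.0]
force: [-0.1, -0.5, 3.9]
grip_width: 0.0373
grasp_force: 25.0
```

>>> drive_tool(
  moves=[
    [[0,0,0],[0,0,0],0.8],
    [[0,0,0],[0,0,0],0.8],
    [[0,0,-10],[0,0,0],0.8],
    [[0,0,-25],[0,0,0],0.8],
    [[0,0,-40],[0,0,0],0.8],
    [[0,0,-40],[0,0,0],0.8],
    [[0,0,-10],[0,0,0],0.8],
    [[0,0,0],[0,0,0],0.8],
    [[0,0,0],[0,0,0],0.8],
    [[0,0,0],[0,0,0],0.8],
  ],
)

```text
time_s: 19.62
tool_pos: [0.6398, -0.1434, 0.1511]
tool_rot: [-179.8, -0.0, 90.0]
force: [0.2, 0.3, -0.1]
grip_width: 0.0366
grasp_force: 25.0
```

```bash
python3 - <<'E'
from look import *
from cell import env
tp=env.get_obs()['tool_pos'];a=look('w13'); held(*a,tp,.019)
E
```

```text
19.62 pos [ 0.6398 -0.1434  0.1511] rot [-1.798e+02 -5.000e-02  9.001e+01] grip 0.0366 F [ 0.2  0.3 -0.1] 24.999765241518617
held top z 0.1362 centre [ 0.6391 -0.1419] rms 0.00023 offset from TCP mm [-0.7  1.5]
```

>>> drive_tool(
  moves=[
    [[40.4,-7.8,0],[0,0,0],0.8],
    [[40.4,-7.8,0],[0,0,0],0.8],
    [[40.4,-7.8,0],[0,0,0],0.8],
    [[40.4,-7.8,0],[0,0,0],0.8],
    [[40.4,-7.8,0],[0,0,0],0.8],
    [[40.4,-7.8,0],[0,0,0],0.8],
    [[40.4,-7.8,0],[0,0,0],0.8],
    [[40.4,-7.8,0],[0,0,0],0.8],
    [[40.4,-7.8,0],[0,0,0],0.8],
    [[40.4,-7.8,0],[0,0,0],0.8],
    [[0,0,10],[0,0,0],0.8],
    [[0,0,10],[0,0,0],0.8],
  ],
)

```text
time_s: 20.67
tool_pos: [0.5608, 0.2641, 0.131]
tool_rot: [-179.9, 0.0, 90.4]
force: [-0.1, -0.9, -1.0]
grip_width: 0.0368
grasp_force: 25.0
```

>>> drive_tool(
  moves=[
    [[0,0,10],[0,0,0],0.8],
    [[0,0,7],[0,0,0],0.8],
    [[0,0,0],[0,0,0],0.8],
    [[0,0,0],[0,0,0],0.8],
    [[0,0,0],[0,0,0],0.8],
    [[0,0,0],[0,0,0],0.8],
  ],
)

```text
time_s: 21.17
tool_pos: [0.5638, 0.2594, 0.117]
tool_rot: [179.9, -0.0, 89.9]
force: [0.3, 0.4, -0.6]
grip_width: 0.0367
grasp_force: 25.0
```

```bash
python3 - <<'E'
from look import *
from cell import env
tp=env.get_obs()['tool_pos'];a=look('w14'); held(*a,tp,.019)
E
```

```text
21.17 pos [0.5638 0.2594 0.117 ] rot [ 1.7994e+02 -4.0000e-02  8.9930e+01] grip 0.0367 F [ 0.3  0.4 -0.6] 24.999691369011998
held top z 0.102 centre [0.5632 0.2609] rms 0.0002 offset from TCP mm [-0.7  1.5]
```

Correct +1.4 mm in y and −2 mm in x, then lower (ring bottom 88 mm → 58 mm).

>>> drive_tool(
  moves=[
    [[1,-1.8,0],[0,0,0],0.8],
    [[0,0,4],[0,0,0],0.8],
    [[0,0,4],[0,0,0],0.8],
    [[0,0,4],[0,0,0],0.8],
    [[0,0,4],[0,0,0],0.8],
    [[0,0,3],[0,0,0],0.8],
    [[0,0,0],[0,0,0],0.8],
  ],
)

```text
time_s: 21.8
tool_pos: [0.5607, 0.2607, 0.0962]
tool_rot: [-179.9, 0.1, 90.0]
force: [-0.2, 0.6, 0.2]
grip_width: 0.0369
grasp_force: 25.0
```

>>> drive_tool(
  moves=[
    [[0,0.5,3],[0,0,0],0.8],
    [[0,0,2],[0,0,0],0.8],
    [[0,0,2],[0,0,0],0.8],
    [[0,0,1],[0,0,0],0.8],
    [[0,0,0],[0,0,0],0.8],
    [[0,0,0],[0,0,0],0.8],
  ],
)

```text
time_s: 22.3
tool_pos: [0.5618, 0.261, 0.0893]
tool_rot: [180.0, -0.0, 90.0]
force: [-0.4, -0.1, -1.3]
grip_width: 0.0368
grasp_force: 25.0
```

>>> drive_tool(
  moves=[
    [[0,0,1],[0,0,0],0.8],
    [[0,0,1],[0,0,0],0.8],
    [[0,0,0.5],[0,0,0],0.8],
    [[0,0,0],[0,0,0],0.8],
    [[0,0,0],[0,0,0],0.8],
  ],
)

```text
time_s: 22.72
tool_pos: [0.562, 0.2611, 0.0875]
tool_rot: [180.0, -0.0, 90.0]
force: [-1.8, -0.6, 5.1]
grip_width: 0.0367
grasp_force: 25.0
```

>>> drive_tool(
  moves=[
    [[0,0,0],[0,0,0],0.3],
    [[0,0,0],[0,0,0],0.3],
    [[0,0,0],[0,0,0],0.3],
    [[0,0,0],[0,0,0],0.3],
    [[0,0,-10],[0,0,0],0.3],
    [[0,0,-25],[0,0,0],0.3],
    [[0,0,-40],[0,0,0],0.2],
    [[0,0,-35],[0,0,0],0],
    [[0,0,-10],[0,0,0],0],
    [[0,0,0],[0,0,0],0],
    [[0,0,0],[0,0,0],0],
    [[0,0,0],[0,0,0],0],
  ],
)

```text
time_s: 23.72
tool_pos: [0.5609, 0.2607, 0.2053]
tool_rot: [-179.9, 0.1, 90.0]
force: [-0.3, -0.3, -0.7]
grip_width: 0.0854
grasp_force: 0.0
```

```bash
python3 - <<'E'
from look import *
from cell import env
a=look('w15')
for z in(.072,.058,.044): rings(*a,z)
p,_=env.read_camera('side'); q,_=env.read_camera('scene')
cv2.imwrite('pics/end.png',np.hstack([cv2.resize(p[110:210,130:250],(400,333)),cv2.resize(q[200:300,300:420],(400,333))]))
E
```

```text
23.72 pos [0.5609 0.2607 0.2053] rot [-1.7988e+02  6.0000e-02  9.0000e+01] grip 0.0854 F [-0.3 -0.3 -0.7] 0.0
px [254. 186.] n 835 centre [0.5615 0.2627] D 0.0383 z 0.0725 bgr [146. 147. 159.]
px [406. 193.] n 154 centre [0.7155 0.251 ] D 0.0517 z 0.0734 bgr [71. 73. 77.]
px [254. 186.] n 127 centre [0.5611 0.262 ] D 0.0159 z 0.0726 bgr [88. 90. 96.]
px [494.  72.] n 1234 centre [0.788  0.3664] D 0.1172 z 0.0586 bgr [116. 127. 131.]
px [255. 176.] n 678 centre [0.5617 0.2631] D 0.0498 z 0.0586 bgr [143. 145. 156.]
px [401. 190.] n 575 centre [0.7236 0.2455] D 0.0628 z 0.0585 bgr [114. 123. 121.]
px [35.  2.] n 80 centre [0.3626 0.4261] D 0.0257 z 0.044 bgr [59. 60. 64.]
px [482.  65.] n 809 centre [0.7747 0.3685] D 0.1186 z 0.044 bgr [74. 83. 89.]
px [256. 170.] n 757 centre [0.5622 0.2637] D 0.0619 z 0.0446 bgr [148. 149. 161.]
px [391. 185.] n 261 centre [0.7206 0.2474] D 0.0639 z 0.0438 bgr [ 99. 107. 112.]
```

View pics/end.png

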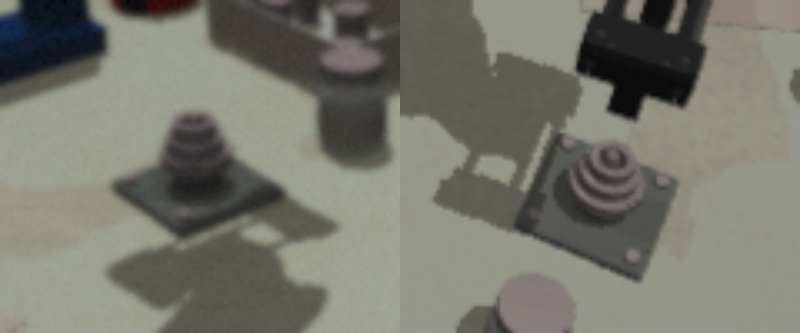

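Both views show the three rings stacked flat on the spindle, wide, medium, narrow from the bottom. Tops measure 44.6, 58.6 and 72.5 mm, against 44, 58 and 72 mm expected, and the gripper is clear.

```bash
python3 -c "
from cell import env
print(env.sign_off())"
```

```text
the job is handed in; nothing more can be done
None
```

I stacked the three steel spacers on the spindle (wide, medium, narrow from the bottom), flat and fully down, then released everything and handed the job in at about 24 s.

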